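Fish the olive spoon out of the covered pan

ROBOT

A 6-joint arm with a two-finger parallel gripper is mounted at the origin on the work surface. World frame = base frame: x ahead of the robot, y to its left, z up, the work surface at z = 0. Lengths are in m, angles in rad, forces in N, time in s.
With the tool pointing down it reaches from about 0.35 to 0.85 m from the base axis. Payload 8.1 kg.
Tool frame: the origin (TCP) lies midway between the tips of the shut fingers; the grasp point (between the pads) lies robot.grip_depth behind it (robot.grip_depth is the distance from the TCP to the grasp point, in m); z points along the fingers, y is the line along which they close (so a half turn about z gives the same grasp; the last joint's range is limited). The gripper opens to 93 mm and grips with 3 to 60 N. Pads are 15 mm wide; open, the fingers measure 128 mm over their backs; the gripper's body (75 mm by 188 mm) begins 65 mm behind the grasp point.
Start: joints at [1.245, 0.13, 1.488, -0, 1.523, -0.085], TCP at [0.143, 0.583, 0.219] pointing down, gripper open.
Joint ranges: [-2.96, 2.96], [-0.89, 2.26], [0.02, 2.5], [-1.34, 4.48], [0, 2.73], [-2.66, 2.66]. Speed limits (rad/s): [2.39, 2.39, 2.79, 3.14, 3.14, 3.14].

INTERFACE

Orientations are given as a rotation vector (axis times angle).
In Python, from plant import robot gives the robot as it stands.
- The arm moves only by the tool carry_out, never from a script. Its argument "rows" is a list of rows, each a list of 6 numbers: the shift along the tool's x, y, z in m, then the turn, a rotation vector about the tool's x, y, z in degrees. A call has 1 to 12 rows; each row is the pose to reach, as a shift and turn from the pose commanded when the call began, along the tool's axes at that moment; what a row does not reach only later rows make up. A row lasts 1/8 s, in which the tool goes at most 62.5 mm and 10.7 degrees, less where a joint would pass 70% of its speed; a pose out of reach is approached as far as the arm can. A call with a gripper value outside its range is refused whole. "jaw" is the closure in counts, from 0 (fully open) to 255 (shut), set as the call begins (left out, the last holds). The fingers move at their own pace and stop on an object; "force" is the grip in N (left out, the last holds). Time passes only in rows, so rows that repeat a pose let the fingers close. It gives the time, the measured TCP pose, the force, the opening and the grip force at its end, in the units of the state.
- robot.read_state(): the state, without advancing time (a new reading comes with each control period).
- robot.read_camera(name): name is "scene" or "top" or "wrist"; returns the picture (420x560x3 uint8, red, green, blue); there is no depth.
- robot.camera_model(name): a dict with "fx", "fy", "cx", "cy" (pixels), "dist" ([k1, k2, p1, p2, k3] as OpenCV has them; the pictures are not rectified), "R" (3x3) and "t" (3): a world point X has camera coordinates R X + t; the wrist camera has in their place "mount" (4x4, takes a point from camera to tool coordinates, whose origin is the TCP and whose axes are the flange's). Camera axes: x right, y down, z forward; pixel columns grow to the right and rows downward; lengths in m; the calibration is good to about 2 mm. A picture is of the moment at which its call begins: read the wrist's pose just before it. camera_model takes no time and is no camera call.
- robot.close_job(): hands the job in; it is judged then, once.
Trained networks look in the newest picture that a camera, given by its name, has taken for a name from the list of things; names that differ only in an ending like _2 or _b are one class to them, and where a whole thing is asked for, a point or a joint stands for the part that bears it (a point fixed in the world has none). Each returns a list of dicts, best first, with "conf" (0 to 1); they miss things now and then, are a little off and sometimes report something else, mostly with a low value. They report only what shows in the picture. A call takes as long as a camera call. They do not tell look-alikes from the thing itself.
- robot.outline_of(camera, target): "pixels" (420x560 bool, what is visible of it) and "pixel" ([column, row] in pixels, amid what is visible of it).
The state is a dict: "t": time; "q": joint angles; "dq": joint speeds; "joint_torque": joint torques, N m; "tool_pos": TCP position; "orientation": TCP orientation; "force": force on the tool from outside, world axes, zero at the start; "wrist_torque": the same for the moment, N m; "opening": finger opening in m; "gripper_force": force on a finger pad.
Only numpy, scipy, OpenCV 4.12 (cv2) and the standard library are available. Lean on these libraries where they do the work, as an engineer would, in place of code of your own. Each camera call takes 0.05 s, during which the arm holds its last target. There are 200 camera calls.

TASK

The wooden olive spoon has been left inside the steel serving pan, with both ends under the pan's two fixed clear covers: work it out through the opening between them, tilted, handle end first, without forcing the covers. Finish still holding the spoon, level and the right way up, with its bowl a hand's breadth above the middle of the empty tasting dish, ready to serve; do not put it down or let go, and leave the dish and everything else standing where it is.

Things in the scene. Friction and masses are not known exactly. Their poses are not given: they have to be found in the camera images.
- pan: Steel serving pan fixed to the table, 176 x 324 x 67 mm, walls 4 mm, long side along its y axis. Origin: centre of its underside, z up. Inside: x -84 to +84 mm, y -158 to +158 mm, flat perforated floor at z = 12 mm. Two fixed flat covers on the wall tops close its ends; between them it is open from y = -75 to +95 mm (170 mm) over the full inner width. Deeper covered end at -y, towards the dish.
- deep_cover: Fixed clear plastic cover, 4 mm thick, thin aluminium strip at its free edge, over the pan's -y end (pan y = -162 to -75 mm). Underside 67 mm, top 71 mm above the pan's origin: 55 and 59 mm above its floor. Origin at the centre of its underside.
- short_cover: The same kind of fixed clear cover over the pan's +y end, covering y = +95 to +162 mm of the pan. Origin at the centre of its underside.
- opening (a point): Centre of the opening between the two covers, at the level of their tops (pan x 0, y +10 mm, z 71 mm).
- spoon: Loose wooden olive spoon, 235 mm long, 90 g, on the pan's floor. Origin: mid-length, at its flat underside; z up, y from bowl to handle end. Round bowl centred at y = -90.5 mm: foot radius 18, rim radius 27, 26 mm high. Handle 16 x 16 mm, y = -68 to +94, z = 6 to 22 mm. Knob at the end: radius 13, y = +93.5 to +117.5, z = 0 to 26 mm. Bowl towards the pan's -y end; both ends under covers.
- spoon_bowl (a point): Centre of the underside of the spoon's bowl (spoon y = -90.5 mm, z = 0); axes as the spoon's.
- spoon_end (a point): Centre of the knob's end face, the very end of the handle (spoon y = +117.5 mm, z = 13 mm); axes as the spoon's.
- dish: The tasting dish: loose, empty, wide and shallow round dark-wood dish, rim radius 58 mm, 38 mm high, standing on the table to the robot's right of the pan. Origin at the centre of its underside.
- olive_bowl: Bystander: smaller, taller round dark-wood bowl heaped with olives, radius 47 mm, about 62 mm high with the heap, standing near the dish (either may be the nearer one to the robot). Origin at the centre of its underside.
- jar: Bystander: small glass jar, radius 28 mm, 85 mm high, beyond the pan. Origin at the centre of its underside.
- oil_a: Bystander: oil bottle, radius 32 mm, 240 mm high, left of the pan. Origin at the centre of its underside.
- oil_b: Bystander: oil bottle, radius 32 mm, 240 mm high, left of the pan and farther away. Origin at the centre of its underside.
- lemon_tub: Bystander: white tub, radius 45 mm, 70 mm high, near right. Origin at the centre of its underside.
- clamshell: Bystander: clear box of olives, 125 x 190 x 55 mm, far right. Origin at the centre of its underside.
- paper_roll: Bystander: standing paper roll, radius 55 mm, 110 mm high, near left. Origin at the centre of its underside.
There are look-alikes about, which are no part of the job. There is more than one size of the spoon; the job needs the largest.

How it is judged:
On the way, in this order (a step that is already met when the one before it is completed fails the run):
1. The handle end is up out of the opening while the bowl is still down inside the pan, below the covers (z of spoon_end in the frame of pan above 0.076 m and z of spoon_bowl in the frame of pan below 0.045 m and horizontal distance between spoon_bowl and pan below 0.17 m), for 0.05 s.
2. The whole spoon is held above the covers (height (world z) of spoon_end above 0.09 m and height (world z) of spoon_bowl above 0.075 m and contact force between the fingers and spoon above 1 N), for 0.1 s.
At the end, for the whole second after the job is handed in: Spoon gripped (over 1 N), carried by nothing else, still, within 15 degrees of level; bowl underside 80 to 220 mm above the table and within 30 mm of the dish's centre seen from above, handle end over 80 mm up; dish within 20 mm and bystanders within 30 mm of their starts (contact force between the fingers and spoon above 1 N and horizontal distance between spoon_bowl and dish below 0.03 m and height (world z) of spoon_bowl between 0.08 and 0.22 m and angle between spoon's own z axis and vertical below 0.26 rad and height (world z) of spoon_end above 0.08 m and linear speed of spoon below 0.03 m/s and contact force between spoon and dish below 0.1 N and contact force between spoon and pan below 0.1 N and contact force between spoon and olive_bowl below 0.1 N and angle between dish's own z axis and vertical below 0.1 rad and distance of dish from where it was at the start of the episode below 0.02 m and distance of each of olive_bowl, jar, oil_a, oil_b, lemon_tub, clamshell, paper_roll from where it was at the start of the episode below 0.03 m); the arm keeps its last pose, push and grip.
It fails at once if a cover is forced: pushed with more than 20 N (contact force between any of deep_cover, short_cover and anything else above 20 N).
It fails at once if the dish is shifted by more than 20 mm or tipped (distance of dish from where it was at the start of the episode above 0.02 m or angle between dish's own z axis and vertical above 0.35 rad).
It fails at once if a bystander is shifted by more than 30 mm or tipped over (distance of any of olive_bowl, jar, oil_a, oil_b, lemon_tub, clamshell, paper_roll from where it was at the start of the episode above 0.03 m or angle between any of olive_bowl, jar, oil_a, oil_b, lemon_tub, clamshell, paper_roll's own z axis and vertical above 0.35 rad).
It also fails if it takes over 48 s, if anything falls off the work surface, if the arm or the gripper's body presses on something with over 40 N, if the wrist force passes 120 N, or if a joint passes its speed limit or range.

## Working session

There is one attempt and no reset: what is moved stays moved. The work goes in short steps, Python scripts to look and compute and a tool call to move; the robot and the scene stay as the last step left them, time stands still between calls to the robot, and variables do not carry over. Pictures are saved under pics/ and viewed, at most 10 in all, crops included, and the job is handed in when it is done.

Besides the shell and the picture viewer there is one more tool, called as name(argument=value, ...), one argument or row to a line, values as JSON. carry_out: Moves the arm, as the interface text tells. Its arguments: {"type":"object","properties":{"rows":{"type":"array"},"jaw":{"type":"number"},"force":{"type":"number"}},"required":["rows"]}

```bash
mkdir -p pics; ls
python3 - <<'E'
from plant import robot
import cv2
print(robot.grip_depth, robot.read_state())
for n in ("scene","top"):
    im=robot.read_camera(n); cv2.imwrite(f"pics/{n}0.png",im[:,:,::-1])
    m=robot.camera_model(n); print(n,m)
    for t in ("pan","spoon","dish","olive_bowl","deep_cover","short_cover"):
        for d in robot.outline_of(n,t): print(n,t,round(d["conf"],2),d["pixel"],d["pixels"].sum())
print(robot.camera_model("wrist"))
E
```

```text
pics
0.0188 {'t': 0.0, 'q': array([ 1.24455869e+00,  1.31158495e-01,  1.48932265e+00, -1.91371802e-06,
        1.52298205e+00, -8.53976915e-02]), 'dq': array([-0.00153507, -0.00043224,  0.00127006, -0.00040239, -0.0008908 ,
       -0.002304  ]), 'joint_torque': array([-1.00541649e-03, -5.59848690e+01, -4.91752946e+01,  7.65645225e-02,
        3.59807862e-02, -1.07921812e-04]), 'tool_pos': array([0.14290029, 0.58213137, 0.21756523]), 'orientation': array([-3.77350848e-01, -3.11846315e+00,  2.87649284e-03]), 'force': array([ 0.68376762, -0.16251761, -0.52496011]), 'wrist_torque': array([-0.00960194, -0.03447232, -0.0530268 ]), 'gripper_force': 0.0, 'opening': 0.09316027746805794}
scene {'fx': 419.2270550723718, 'fy': 419.2270550723718, 'cx': 287.90309765220144, 'cy': 200.22770353672337, 'dist': array([-0.12386829,  0.        ,  0.        ,  0.        ,  0.        ]), 'R': array([[-0.87121656,  0.49087815, -0.0045117 ],
       [ 0.3679924 ,  0.64697934, -0.66783181],
       [-0.32490507, -0.5834864 , -0.74429854]]), 't': array([ 0.49524048, -0.1321783 ,  1.41485108])}
scene pan 0.94 [32
[... 881 characters left out ...]
 1237
top olive_bowl 0.69 [385.6, 187.3] 844
top deep_cover 0.21 [422.9, 293.0] 980
top short_cover 0.56 [186.0, 230.0] 1441
top short_cover 0.29 [269.9, 213.7] 1897
{'fx': 297.2295903377076, 'fy': 297.2295903377076, 'cx': 276.3561830225597, 'cy': 210.00106574771868, 'dist': array([-0.04491412,  0.        ,  0.        ,  0.        ,  0.        ]), 'mount': array([[-5.59424401e-04, -9.55637075e-01, -2.94546206e-01,
         8.28539745e-02],
       [ 9.99999778e-01, -4.28189455e-04, -5.10040720e-04,
         1.22622144e-04],
       [ 3.61292242e-04, -2.94546426e-01,  9.55637103e-01,
        -1.66357394e-01],
       [ 0.00000000e+00,  0.00000000e+00,  0.00000000e+00,
         1.00000000e+00]])}
```

View pics/top0.png

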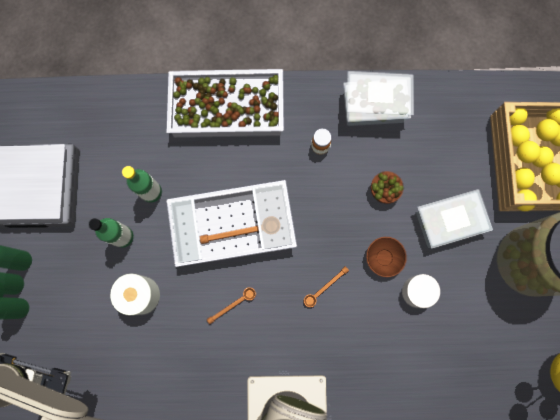

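View pics/scene0.png

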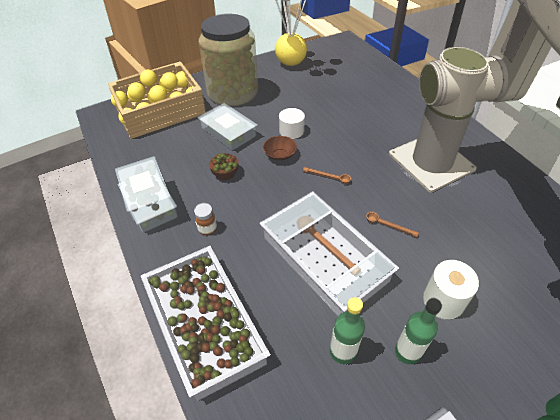

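The top view shows three spoons: one in the pan (handle at about (230,235), bowl under the cover at (271,225)) and two on the table at (231,305) and (326,288). The task's spoon is the one in the pan. Its ends are under the covers, and it looks the largest. I'll check it in an enlarged crop.

Run:
```python
import cv2
im=cv2.imread("pics/top0.png")[175:273,160:304]
cv2.imwrite("pics/crop1.png",cv2.resize(im,None,fx=5.5,fy=5.5,interpolation=cv2.INTER_CUBIC))
```

```text
(no output)
```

View pics/crop1.png

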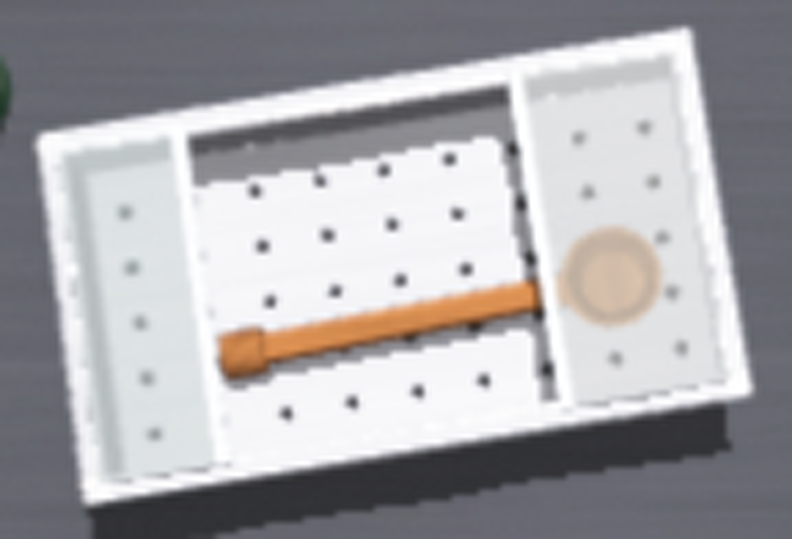

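The crop confirms it: knob at (221,356) beside the short cover's strip, bowl at (611,276) under the deep cover. Next I'll compute positions.

```bash
cat > h.py <<'E'
import numpy as np, cv2
from scipy.spatial.transform import Rotation as Ro
from plant import robot
def ray(px,name="top",st=None):
    m=robot.camera_model(name)
    K=np.array([[m["fx"],0,m["cx"]],[0,m["fy"],m["cy"]],[0,0,1]])
    u=cv2.undistortPoints(np.array(px,float).reshape(-1,1,2),K,m["dist"]).reshape(-1,2)
    d=np.c_[u,np.ones(len(u))]
    if name=="wrist":
        R=Ro.from_rotvec(st["orientation"]).as_matrix(); M=m["mount"]
        return R@M[:3,3]+st["tool_pos"], d@M[:3,:3].T@R.T
    return -m["R"].T@m["t"], d@m["R"]
def onz(px,z,name="top",st=None):
    c,d=ray(px,name,st); return c+d*((z-c[2])/d[:,2])[:,None]
def proj(X,name,st=None):
    m=robot.camera_model(name)
    K=np.array([[m["fx"],0,m["cx"]],[0,m["fy"],m["cy"]],[0,0,1]])
    if name=="wrist":
        R=Ro.from_rotvec(st["orientation"]).as_matrix(); M=m["mount"]
        Rc=(R@M[:3,:3]).T; t=-Rc@(R@M[:3,3]+st["tool_pos"])
    else: Rc,t=m["R"],m["t"]
    return cv2.projectPoints(np.array(X,float).reshape(-1,1,3),cv2.Rodrigues(Rc)[0],t,K,m["dist"])[0].reshape(-1,2)
E
python3 - <<'E'
from h import *
np.set_printoptions(precision=4,suppress=True)
c=lambda *p:np.array(p)/5.5+[160,175]
P=onz([c(38,137),c(690,30),c(750,395),c(88,503)],0.071)
print(P, [np.linalg.norm(P[i]-P[(i+1)%4]) for i in range(4)])
ce=P.mean(0); yv=(P[0]+P[3]-P[1]-P[2]); yaw=np.arctan2(-yv[0],yv[1]); print("pan",ce,np.degrees(yaw))
k=onz([c(220,357)],0.013)[0]; b=onz([c(611,276)],0.026)[0]; print("end",k,"bowl",b,np.linalg.norm((k-b)[:2]))
Rz=Ro.from_euler("z",yaw).as_matrix()
print("in pan",(k-ce)@Rz,(b-ce)@Rz)
for n in ("dish","olive_bowl","jar","lemon_tub","clamshell","oil_a","paper_roll"):
    for d in robot.outline_of("top",n)[:2]:
        v=np.argwhere(d["pixels"])[:,::-1]; h={"dish":.03,"olive_bowl":.05,"jar":.06}.get(n,.05)
        w=onz(v,h); print(n,round(d["conf"],2),w.mean(0),np.ptp(w,axis=0)[:2])
E
```

```text
[[ 0.5998  0.3291  0.071 ]
 [ 0.6511 -0.0067  0.071 ]
 [ 0.4621 -0.0342  0.071 ]
 [ 0.4117  0.299   0.071 ]] [np.float64(0.33963668379683537), np.float64(0.19103306994632907), np.float64(0.3369898485378266), np.float64(0.19044948381891716)]
pan [0.5312 0.1468 0.071 ] 8.638366767983964
end [0.4923 0.2428 0.013 ] bowl [0.5306 0.0363 0.026 ] 0.2100548909977428
in pan [-0.024   0.1008 -0.058 ] [-0.0171 -0.1092 -0.045 ]
dish 0.65 [ 0.4358 -0.2893  0.03  ] [0.1116 0.1092]
olive_bowl 0.69 [ 0.6344 -0.2974  0.05  ] [0.0917 0.0959]
jar 0.59 [ 0.7697 -0.1114  0.06  ] [0.0728 0.0559]
lemon_tub 0.71 [ 0.3359 -0.3779  0.05  ] [0.089  0.1055]
clamshell 0.63 [ 0.5375 -0.4852  0.05  ] [0.1663 0.219 ]
oil_a 0.97 [0.6519 0.4069 0.05  ] [0.1054 0.1172]
paper_roll 0.95 [0.3367 0.4194 0.05  ] [0.1083 0.1368]
paper_roll 0.61 [0.5184 0.2803 0.05  ] [0.1833 0.0887]
```

```bash
cat >> h.py <<'E'
np.set_printoptions(precision=4,suppress=True)
def rel(p,R,st=None):
    """shift (m) and turn (deg) in the tool's axes from the present pose to p,R"""
    st=st or robot.read_state(); R0=Ro.from_rotvec(st["orientation"])
    return R0.inv().apply(np.array(p)-st["tool_pos"]), np.degrees((R0.inv()*R).as_rotvec())
def down(ang,tilt=0):
    """tool z down, tool x at world angle ang (deg); tilt: then handle end (heading h=ang+-180) raised"""
    a=np.radians(ang); x=np.array([np.cos(a),np.sin(a),0]); z=np.array([0,0,-1.]); return Ro.from_matrix(np.c_[x,np.cross(z,x),z])
E
python3 - <<'E'
from h import *
e=np.array([.4923,.2428]); b=np.array([.5306,.0363]); u=(e-b)/np.linalg.norm(e-b)
g=b+u*.1205; print("grasp",g,"heading",np.degrees(np.arctan2(u[1],u[0])))
print(rel([*g,.20],down(100.5)))
E
```

```text
grasp [0.5086 0.1548] heading 100.50737318796342
(array([-0.457 , -0.3284,  0.0187]), array([ 0.0028,  0.0006, 65.705 ]))
```

carry_out(
  rows=[
    [-0.04, -0.03, 0, 0, 0, 6],
    [-0.08, -0.06, 0, 0, 0, 12],
    [-0.12, -0.085, 0, 0, 0, 18],
    [-0.165, -0.12, 0, 0, 0, 24],
    [-0.21, -0.15, 0, 0, 0, 30],
    [-0.255, -0.18, 0, 0, 0, 36.5],
    [-0.3, -0.215, 0, 0, 0, 43],
    [-0.345, -0.25, 0.005, 0, 0, 49],
    [-0.385, -0.28, 0.01, 0, 0, 55],
    [-0.425, -0.305, 0.015, 0, 0, 61],
    [-0.457, -0.328, 0.019, 0, 0, 65.7],
    [-0.457, -0.328, 0.019, 0, 0, 65.7],
  ],
  jaw=118,
  force=40,
)

```text
t: 2.55
tool_pos: [0.5097, 0.153, 0.1991]
orientation: [-2.014, -2.411, 0.001]
force: [-0.4, 0.3, 0.8]
opening: 0.05
gripper_force: 0.0
```

Run:
```python
from h import *
st=robot.read_state(); im=robot.read_camera("wrist")
print(st["t"],st["tool_pos"],st["orientation"],st["opening"])
cv2.imwrite("pics/w1.png",im[:,:,::-1])
for d in robot.outline_of("wrist","spoon"): print(d["conf"],d["pixel"],d["pixels"].sum())
e=[.4923,.2428,.013];b=[.5306,.0363,.026]
print(proj([[.4923,.2428,.025],[.5306,.0363,.038],[*[.5086,.1548],.034]],"wrist",st))
np.save("w1.npy",np.r_[st["tool_pos"],st["orientation"]])
```

```text
2.55 [0.5097 0.153  0.1991] [-2.0136 -2.4114  0.0014] 0.049976922284924945
0.76 [276.2, 184.9] 2414
0.68 [109.0, 162.3] 2115
[[275.8837 110.2535]
 [276.7155 286.127 ]
 [276.2445 191.9484]]
```

View pics/w1.png

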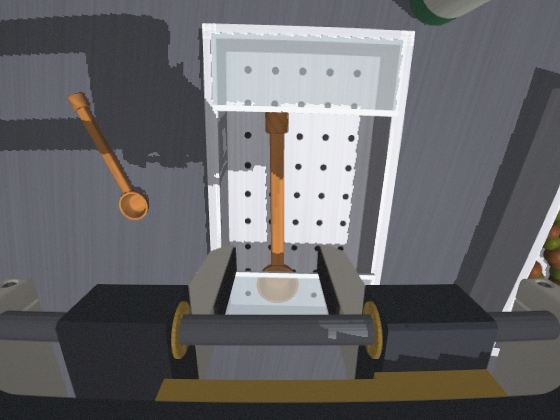

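The wrist view shows the handle along column 277, the knob end at row ~113 under the short strip (213,108)-(393,113), and the bowl at (277,286) under the deep strip (230,275)-(373,278). The projected points agree with it. I'll check the strips.

Run:
```python
from h import *
v=np.load("w1.npy"); st=dict(tool_pos=v[:3],orientation=v[3:])
P=onz([[213,110],[393,114.5],[230,273],[373,276]],.071,"wrist",st); print(P)
R=Ro.from_euler("z",8.64,degrees=True).as_matrix(); print((P-[.5312,.1468,0])@R)
w=onz([[276,113],[277,286]],.026,"wrist",st); w2=onz([[277,286]],.038,"wrist",st)
print((w-[.5312,.1468,0])@R,(w2-[.5312,.1468,0])@R)
# bright strip rows along a column
im=cv2.imread("pics/w1.png")
for c in (240,340): print(c,im[100:120,c].mean(1).astype(int), im[264:284,c].mean(1).astype(int))
```

```text
[[0.434  0.2315 0.071 ]
 [0.603  0.2583 0.071 ]
 [0.4728 0.0633 0.071 ]
 [0.631  0.0878 0.071 ]]
[[-0.0833  0.0983  0.071 ]
 [ 0.0878  0.0995  0.071 ]
 [-0.0702 -0.0738  0.071 ]
 [ 0.0898 -0.0733  0.071 ]]
[[-0.0238  0.0979  0.026 ]
 [-0.0166 -0.1163  0.026 ]] [[-0.0168 -0.109   0.038 ]]
240 [206 207 236 240 241 243 245 246 245 245 244 184 138 135 138 137 136 133
 135 134] [134 134 134 134 133 134 128 123 217 243 245 243 229 207 203 201 201 203
 199 199]
340 [209 209 208 205 208 208 237 243 245 246 246 246 246 246 240 235 235 235
 235 236] [115 116 114 114 115 115 115 116 117 115 115 114 116 115 114 114 115 117
 114 114]
```

carry_out(
  rows=[
    [0.001, -0.001, 0.03, 0, 0, 0],
    [0.002, -0.001, 0.07, 0, 0, 0],
    [0.002, -0.001, 0.11, 0, 0, 0],
    [0.002, -0.001, 0.145, 0, 0, 0],
    [0.002, -0.001, 0.165, 0, 0, 0],
    [0.002, -0.001, 0.177, 0, 0, 0],
    [0.002, -0.001, 0.182, 0, 0, 0],
    [0.002, -0.001, 0.183, 0, 0, 0],
    [0.002, -0.001, 0.183, 0, 0, 0],
  ],
)

```text
t: 3.78
tool_pos: [0.508, 0.1572, 0.0176]
orientation: [2.008, 2.415, 0.002]
force: [0.3, 0.0, -0.3]
opening: 0.0501
gripper_force: 0.0
```

carry_out(
  rows=[
    [0, 0, 0, 0, 0, 0],
    [0, 0, 0, 0, 0, 0],
    [0, 0, 0, 0, 0, 0],
    [0, 0, 0, 0, 0, 0],
    [0, 0, 0, 0, 0, 0],
    [0, 0, 0, 0, 0, 0],
  ],
  jaw=255,
  force=45,
)

```text
t: 4.53
tool_pos: [0.5074, 0.157, 0.0167]
orientation: [2.009, 2.415, 0.0]
force: [-0.7, -0.3, 0.8]
opening: 0.0153
gripper_force: 45.0
```

Run:
```python
from h import *
# spoon outline points rel. to bowl underside (mm)
pts=[]
for p,q in [((-18,0),(18,0)),((-18,0),(-27,26)),((-27,26),(27,26)),((18,0),(27,26)),((22,6),(184,6)),((22,22),(184,22)),((184,0),(208,0)),((184,26),(208,26)),((208,0),(208,26))]:
    pts+=[np.array(p)+(np.array(q)-p)*t for t in np.linspace(0,1,60)]
pts=np.array(pts)
def rect(P,y0,y1,z0,z1):
    d=np.maximum(np.maximum([y0,z0]-P,P-[y1,z1]),0); return np.hypot(*d.T).min()
key=[(0,-110,12),(0,-120,14),(5,-120,16),(10,-117,18),(14,-113.5,20),(18,-109,21),(22,-102,22),(26,-92,23.5),(30,-80,25),(30,-50,26),(30,-22,28),(30,-20,60),(30,-20,110)]
T0=np.array([-110+123,12+5.])
for i,(a,b) in enumerate(zip(key[:-1],key[1:])):
    m=99*np.ones(3)
    for t in np.linspace(0,1,8):
        th,y,z=np.array(a)+(np.array(b)-a)*t; c,s=np.cos(np.radians(th)),np.sin(np.radians(th)); R=np.array([[c,-s],[s,c]])
        P=pts@R.T+[y,z]; T=R@[123,5]+[y,z]
        m=np.minimum(m,[rect(P,-170,-75,67,71),rect(P,95,170,67,71),min(P[:,1].min()-12,P[:,0].min()+158)])
    body=np.array([[-37.5,65+19],[37.5,65+19]])@R.T+T
    print(b,"tool x,z",(T-T0)*[1,-1]/1000,"turn y",th,"clear",m.round(1),"body z",body[:,1].min().round())
```

```text
(0, -120, 14) tool x,z [-0.01  -0.002] turn y 0.0 clear [27.  27.8  0. ] body z 103.0
(5, -120, 16) tool x,z [-0.0109 -0.0147] turn y 5.0 clear [22.7 12.2  2. ] body z 112.0
(10, -117, 18) tool x,z [-0.0097 -0.0273] turn y 10.0 clear [18.7  9.3  2.4] body z 120.0
(14, -113.5, 20) tool x,z [-0.0084 -0.0376] turn y 14.0 clear [14.3  6.7  2.9] body z 127.0
(18, -109, 21) tool x,z [-0.0066 -0.0468] turn y 18.0 clear [11.2  6.7  3.4] body z 132.0
(22, -102, 22) tool x,z [-0.0028 -0.0557] turn y 22.0 clear [ 9.6 15.6  3.3] body z 137.0
(26, -92, 23.5) tool x,z [ 0.0034 -0.0649] turn y 26.0 clear [ 8.3 28.4  3.3] body z 141.0
(30, -80, 25) tool x,z [ 0.011  -0.0738] turn y 30.0 clear [ 7.1 39.3  3.6] body z 145.0
(30, -50, 26) tool x,z [ 0.041  -0.0748] turn y 30.0 clear [ 7.9 39.5  4. ] body z 146.0
(30, -22, 28) tool x,z [ 0.069  -0.0768] turn y 30.0 clear [22.  27.3  5. ] body z 148.0
(30, -20, 60) tool x,z [ 0.071  -0.1088] turn y 30.0 clear [18.5 27.3  7. ] body z 180.0
(30, -20, 110) tool x,z [ 0.071  -0.1588] turn y 30.0 clear [18.6 54.  39. ] body z 230.0
```

carry_out(
  rows=[
    [0, 0, -0.003, 0, 0, 0],
    [-0.005, 0, -0.003, 0, 0, 0],
    [-0.01, 0, -0.003, 0, 0, 0],
    [-0.01, 0, -0.003, 0, 0, 0],
    [-0.011, 0, -0.009, 0, 2.5, 0],
    [-0.011, 0, -0.015, 0, 5, 0],
    [-0.01, 0, -0.021, 0, 7.5, 0],
    [-0.01, 0, -0.027, 0, 10, 0],
    [-0.009, 0, -0.032, 0, 12, 0],
    [-0.009, 0, -0.0375, 0, 14, 0],
    [-0.009, 0, -0.0375, 0, 14, 0],
  ],
)

```text
t: 5.9
tool_pos: [0.5093, 0.1476, 0.0544]
orientation: [-1.884, -2.263, -0.232]
force: [-0.3, 0.0, -0.9]
opening: 0.0156
gripper_force: 45.0
```

Run:
```python
from h import *
st=robot.read_state(); im=robot.read_camera("scene")
print(st["t"],st["tool_pos"],st["force"],st["opening"],st["gripper_force"])
c=im[180:330,240:440,::-1]
cv2.imwrite("pics/s2.png",cv2.resize(c,None,fx=4,fy=4,interpolation=cv2.INTER_CUBIC))
```

```text
5.9 [0.5093 0.1476 0.0544] [-0.3101  0.0192 -0.8722] 0.015612424609747853 44.968863129615784
```

View pics/s2.png

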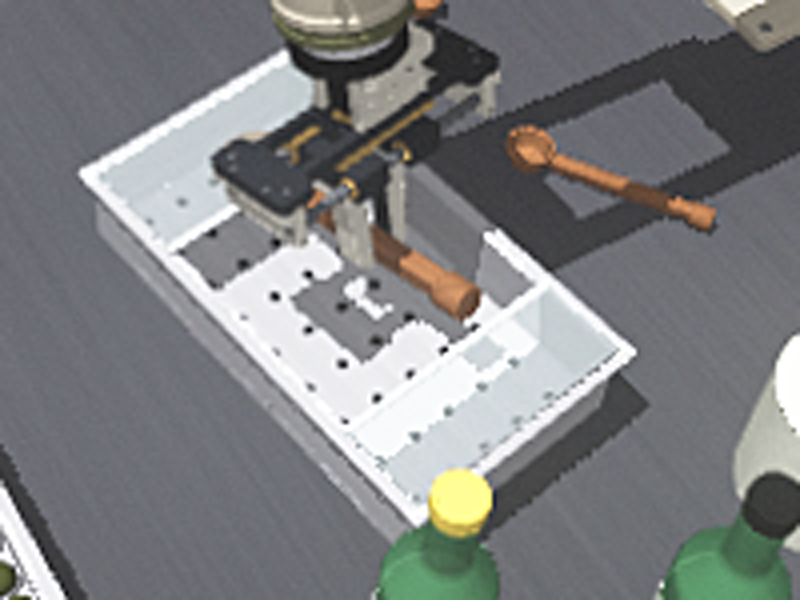

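The knob end, at crop (460,300), is rising clear of the short cover and the spoon is firmly held.

Run:
```python
import numpy as np
c,s=np.cos(np.radians(14)),np.sin(np.radians(14))
for x,z,t in [(-.0066,-.0468,18),(-.0028,-.0557,22),(.0034,-.0649,26),(.011,-.0738,30),(.041,-.0748,30),(.069,-.0768,30),(.071,-.1088,30),(.071,-.1588,30),(.071,-.18,30)]:
    x+=.009; z+=.0375; print(round(x*c-z*s,4),round(x*s+z*c,4),t-14)
```

```text
0.0046 -0.0084 4
0.0104 -0.0162 8
0.0187 -0.0236 12
0.0282 -0.0304 16
0.0575 -0.0241 16
0.0852 -0.0193 16
0.0949 -0.0498 16
0.107 -0.0983 16
0.1121 -0.1189 16
```

carry_out(
  rows=[
    [0.0025, 0, -0.004, 0, 2, 0],
    [0.0045, 0, -0.0085, 0, 4, 0],
    [0.0075, 0, -0.0125, 0, 6, 0],
    [0.0105, 0, -0.016, 0, 8, 0],
    [0.0145, 0, -0.02, 0, 10, 0],
    [0.0185, 0, -0.0235, 0, 12, 0],
    [0.0235, 0, -0.027, 0, 14, 0],
    [0.028, 0, -0.0305, 0, 16, 0],
    [0.0425, 0, -0.0275, 0, 16, 0],
    [0.0575, 0, -0.024, 0, 16, 0],
    [0.0575, 0, -0.024, 0, 16, 0],
  ],
)

```text
t: 7.32
tool_pos: [0.499, 0.1989, 0.0913]
orientation: [-1.725, -2.079, -0.462]
force: [-0.5, -0.9, -0.9]
opening: 0.0154
gripper_force: 45.0
```

Run:
```python
from h import *
st=robot.read_state(); im=robot.read_camera("scene")
print(st["t"],st["tool_pos"],st["force"],st["wrist_torque"],st["opening"],st["gripper_force"])
c=im[180:330,240:440,::-1]
cv2.imwrite("pics/s3.png",cv2.resize(c,None,fx=4,fy=4,interpolation=cv2.INTER_CUBIC))
```

```text
7.325 [0.499  0.1989 0.0913] [-0.5068 -0.8897 -0.8775] [-0.348   0.0384 -0.0323] 0.015386257150315497 44.969279766082764
```

View pics/s3.png

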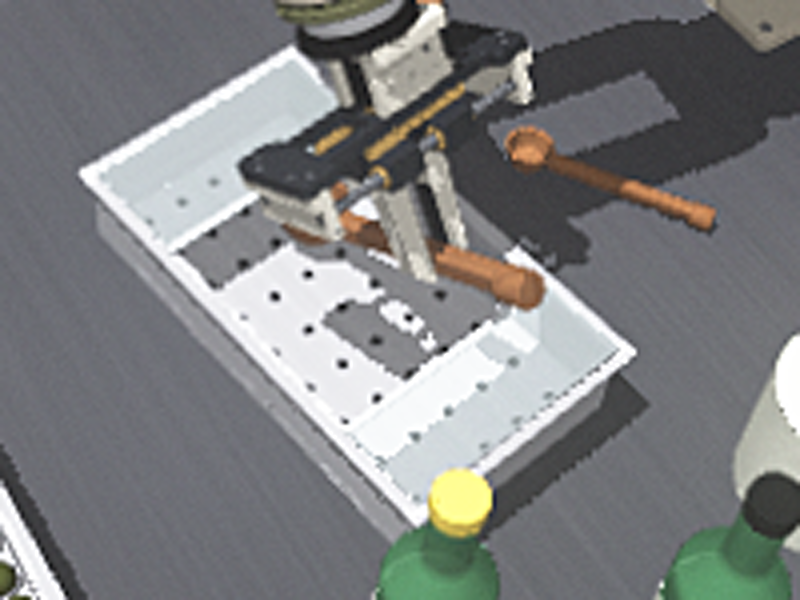

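The bowl is at crop (310,230), clear of the deep strip, and the knob at (525,290) is above the short cover. Next I move it forward a little more, then straight up.

carry_out(
  rows=[
    [0.0125, 0, 0.006, 0, 0, 0],
    [0.025, 0, 0.012, 0, 0, 0],
    [0.025, 0, 0.012, 0, 0, 0],
    [0.034, 0, -0.001, 0, 0, 0],
    [0.043, 0, -0.0145, 0, 0, 0],
    [0.053, 0, -0.032, 0, 0, 0],
    [0.063, 0, -0.05, 0, 0, 0],
    [0.073, 0, -0.067, 0, 0, 0],
    [0.083, 0, -0.084, 0, 0, 0],
    [0.088, 0, -0.093, 0, 0, 0],
    [0.088, 0, -0.093, 0, 0, 0],
  ],
)

```text
t: 8.75
tool_pos: [0.4949, 0.2265, 0.2168]
orientation: [-1.728, -2.078, -0.464]
force: [-0.2, 0.3, -0.8]
opening: 0.0154
gripper_force: 45.0
```

Run:
```python
from h import *
st=robot.read_state(); print(st["t"],st["tool_pos"],st["orientation"],st["q"],st["opening"],st["gripper_force"])
R0=Ro.from_rotvec(st["orientation"]); u=R0.apply([1,0,0]); 
bowl=st["tool_pos"]+R0.apply([-.123,0,.005]); print("x axis",u,"bowl",bowl)
# target: level, bowl over dish at z .15; choose heading so that wrist stays moderate
for ang in (100.5,80,60):
    R=down(ang); p=np.array([.4358,-.2893,.15])-R.apply([-.123,0,.005])
    print(ang,p,rel(p,R,st))
```

```text
8.75 [0.4949 0.2265 0.2168] [-1.7276 -2.0782 -0.4643] [-0.0195 -0.0274  1.7478  0.5121  1.54   -0.2504] 0.015437681182726568 44.969011545181274
x axis [-0.1586  0.8515  0.4997] bowl [0.514  0.1242 0.151 ]
100.5 [ 0.4134 -0.1684  0.155 ] (array([-0.3541, -0.1522, -0.1333]), array([  0.0826, -29.9816,   0.0265]))
80 [ 0.4572 -0.1682  0.155 ] (array([-0.3609, -0.1092, -0.1371]), array([ -5.2814, -29.6734,  20.0546]))
60 [ 0.4973 -0.1828  0.155 ] (array([-0.3797, -0.0724, -0.1479]), array([-10.5134, -28.7415,  39.5827]))
```

carry_out(
  rows=[
    [-0.015, -0.006, -0.0055, 0, -1.5, 0],
    [-0.045, -0.019, -0.017, 0, -4, 0],
    [-0.08, -0.034, -0.03, 0, -7, 0],
    [-0.115, -0.049, -0.043, 0, -10, 0],
    [-0.15, -0.064, -0.056, 0, -13, 0],
    [-0.185, -0.079, -0.07, 0, -16, 0],
    [-0.22, -0.095, -0.083, 0, -19, 0],
    [-0.255, -0.11, -0.096, 0, -22, 0],
    [-0.285, -0.122, -0.107, 0, -24.5, 0],
    [-0.315, -0.135, -0.118, 0, -27, 0],
    [-0.34, -0.146, -0.128, 0, -29, 0],
    [-0.354, -0.152, -0.133, 0, -30, 0],
  ],
)

```text
t: 10.25
tool_pos: [0.4116, -0.1691, 0.153]
orientation: [-2.009, -2.414, 0.003]
force: [0.7, -0.4, -0.8]
opening: 0.0158
gripper_force: 45.0
```

carry_out(
  rows=[
    [0, 0, 0, 0, 0, 0],
    [0, 0, 0, 0, 0, 0],
    [0, 0, 0, 0, 0, 0],
  ],
)

```text
t: 10.62
tool_pos: [0.4132, -0.1675, 0.1541]
orientation: [-2.008, -2.416, -0.0]
force: [0.4, 0.1, -0.6]
opening: 0.0156
gripper_force: 45.0
```

Run:
```python
from h import *
st=robot.read_state(); print(st["t"],st["tool_pos"],st["orientation"],st["opening"],st["gripper_force"])
R0=Ro.from_rotvec(st["orientation"]); bowl=st["tool_pos"]+R0.apply([-.123,0,.005]); print("bowl",bowl)
im=robot.read_camera("top"); im2=robot.read_camera("scene")
for n,i in (("top",im),("scene",im2)):
    for t,h in (("spoon",.17),("dish",.03)):
        for d in robot.outline_of(n,t): print(n,t,round(d["conf"],2),d["pixel"],d["pixels"].sum(),onz([d["pixel"]],h,n))
    print(n,proj([bowl+[0,0,.026],[.4358,-.2893,.038]],n))
a=cv2.resize(im[200:320,320:460,::-1],(400,343)); b=cv2.resize(im2[80:200,230:370,::-1],(400,343))
cv2.imwrite("pics/f.png",np.hstack([a,b]))
```

```text
10.625 [ 0.4132 -0.1675  0.1541] [-2.0078 -2.4161 -0.0005] 0.015551807113163035 44.968968629837036
bowl [ 0.4357 -0.2884  0.1491]
top spoon 0.83 [240.9, 301.4] 277 [[0.3136 0.111  0.17  ]]
top spoon 0.42 [320.7, 267.7] 66 [[ 0.3963 -0.0932  0.17  ]]
top [[396.3159 250.9382]
 [386.3905 256.0226]]
scene spoon 0.77 [335.4, 176.4] 212 [[0.4382 0.0313 0.17  ]]
scene spoon 0.71 [278.7, 145.8] 626 [[ 0.511  -0.1547  0.17  ]]
scene spoon 0.69 [384.6, 221.6] 324 [[0.4201 0.222  0.17  ]]
scene spoon 0.49 [314.4, 142.1] 211 [[ 0.4123 -0.1176  0.17  ]]
scene spoon 0.4 [227.8, 125.1] 1654 [[ 0.6002 -0.3182  0.17  ]]
scene dish 0.77 [276.5, 146.6] 634 [[ 0.4442 -0.2993  0.03  ]]
scene dish 0.65 [230.5, 125.3] 1638 [[ 0.5325 -0.4854  0.03  ]]
scene [[279.3953 112.6668]
 [280.027  145.6782]]
```

View pics/f.png

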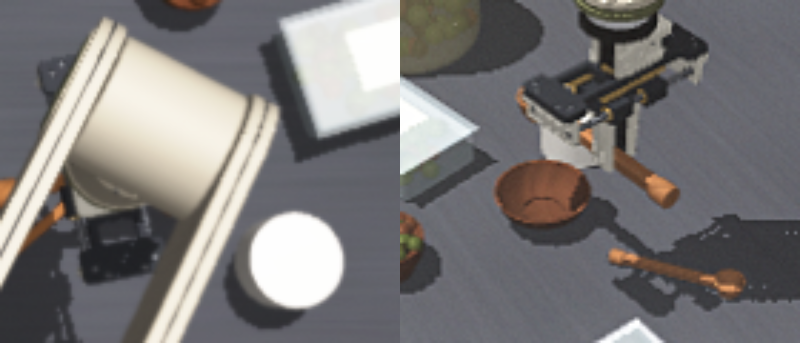

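The spoon is held level and the dish hasn't moved. The knob is at crop (668,190) and the bowl's edge shows at (520,98). I'll check the knob's projection and the dish in the scene view, then hand in.

Run:
```python
from h import *
print(proj([[.3978,-.0839,.162],[.4357,-.2884,.175],[.4357+.027,-.2884,.175]],"scene"), "seen knob",[230+268/2.857,80+190/2.857],"bowl edge",[230+120/2.857,80+98/2.857])
st=robot.read_state()
robot.close_job(); print("handed in",st["t"])
```

```text
[[324.6656 149.172 ]
 [279.4118 112.6983]
 [271.8225 115.2732]] seen knob [323.8046902345117, 146.50332516625832] bowl edge [272.00210010500524, 114.3017150857543]
the job is handed in; nothing more can be done
handed in 10.925
```

I brought the spoon out handle end first without forcing the covers, and handed the job in at 10.9 s. It is held level at 45 N, with its bowl about 149 mm above the table over the middle of the dish; no verdict came back.

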